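Reset the block heater with the stylus

TASK

The block heater has tripped and needs its reset. Take the slim steel stylus out of the orange tool rack, use its tip to push the recessed button next to the heater's dial all the way down and hold it for about a second, then hang the stylus back in the rack. Leave the other recessed button, the other tools and the things on the bench alone.

Things in the scene. Friction and masses are not known exactly. Their poses are not given: they have to be found in the camera images.
- heater: Fixed white block heater, 150 (x) x 200 (y) x 85 mm high. Origin: centre of underside; z up. Its flat grey control strip, 56 mm wide, runs along the top's -x edge at 85 mm; on it a black dial (32 mm wide, 18 mm tall, at x -47, y +68 mm) and two recessed round buttons in a row along y. An aluminium block with wells (22 mm tall, x -7 to +68 mm) stands on the rest of the top.
- reset_mouth (a point): Mouth centre (level with the heater's top) of the recess with the reset button: the one next to the dial, 53 mm from the dial's centre. The recess is 13 mm wide; its black button is 11 mm wide, its top 6 mm below the mouth when up. It moves straight down 5 mm against a spring (1.5 N to start, 5 N fully down). z up.
- reset_button (a joint): Travel of the reset button: 0 m = up, 0.005 m = fully down; it springs back.
- other_mouth (a point): Centre of the mouth of the other recess, alike in every way but farther from the dial (113 mm from it). Its button is to be left alone.
- other_button (a joint): Travel of the other button: 0 m = up, 0.005 m = fully down.
- rack: Fixed orange rack, 90 (x) x 190 (y) x 90 mm high: a top plate 8 mm thick, 70 mm wide, on two end walls. Origin: centre of underside; z up. Three round through holes, 16 mm wide, in a row along y at y -55, 0 and +55 mm; in each a tool hangs upright, in any order.
- rack_hole0 (a point): Centre of the mouth of the rack hole at y -55 mm, on top of the plate (90 mm above the bench).
- rack_hole1 (a point): Centre of the mouth of the middle rack hole, on top of the plate.
- rack_hole2 (a point): Centre of the mouth of the rack hole at y +55 mm, on top of the plate.
- stylus: Loose steel stylus, 132 mm long, 70 g, hanging upright, tip down, in a rack hole: straight round handle 14 mm in diameter with thin dark rings, its top 62 mm above the plate; collar 28 mm wide, 4 mm thick, resting on the plate; below it a shank 8 mm in diameter, 45 mm long, then a tip 6 mm in diameter, 25 mm long. Origin: centre of collar's underside; z up along the handle.
- stylus_grip (a point): On the stylus' axis, 36 mm above its origin: where to grip the handle.
- stylus_tip (a point): End of the stylus' tip, 70 mm below its origin.
- spatula: Loose steel spatula hanging in the rack: 28 mm collar, thin neck and a flat upright blade 24 mm wide, 4 mm thick, its top 58 mm above the plate; shank 8 mm wide, 65 mm long. Origin: centre of the collar's underside. Leave alone.
- thick_tool: Loose tool with a thick plain dark steel handle, 25 mm in diameter, 48 mm tall above the plate, no collar, hanging in the rack by the handle's shoulder; shank 12 mm wide, 65 mm long. Origin: centre of the handle's underside. Leave alone.
- dish: Loose clear round culture dish, 90 mm wide, 15 mm tall, on the bench. Origin: centre of its underside. Leave alone.
- tip_box: Loose pipette tip box, 85 x 120 x 70 mm tall, white with a blue lid, on the bench. Origin: centre of its underside. Leave alone.
- bottle: Loose capped bottle, 56 mm wide, 100 mm tall, on the bench. Origin: centre of its underside. Leave alone.
Mind the look-alikes: they are no part of the job. Of the things that look like the rack, the larger one is meant.

How it is judged:
By the outcome, as a careful person would: the job done as asked, in the order asked, and still so for the second after the job is handed in, with the robot touching nothing.
It also fails if it takes over 54 s, if anything falls off the work surface, if the arm or the gripper's body presses on something with over 40 N, if the wrist force passes 120 N, or if a joint passes its speed limit or range.

ROBOT

A 6-joint arm with a two-finger parallel gripper is mounted at the origin on the work surface. World frame = base frame: x ahead of the robot, y to its left, z up, the work surface at z = 0. Lengths are in m, angles in rad, forces in N, time in s.
With the tool pointing down it reaches from about 0.3 to 0.95 m from the base axis. Payload 3.1 kg.
Tool frame: the origin (TCP) lies at the very end of the fingers, on their centre line; the grasp point (between the pads) lies 19 mm behind it; z points along the fingers, y is the line along which they close (so a half turn about z gives the same grasp; the last joint's range is limited). The gripper opens to 85 mm and grips with 20 to 120 N. Pads are 22 mm wide; open, the fingers measure 114 mm over their backs; the gripper's body (76 mm by 85 mm) begins 54 mm behind the grasp point. The pads swing forward as they close: fully open they stand 13 mm farther back than shut.
Start: joints at [-1.373, 0.308, 1.634, -0, 1.2, -0.07], TCP at [0.165, -0.603, 0.231] pointing down, gripper open.
Joint ranges: [-3.06, 3.06], [-0.79, 1.96], [0.05, 2.63], [-1.19, 4.34], [0.05, 2.64], [-2.94, 2.94]. Speed limits (rad/s): [2.79, 2.79, 3.14, 3.14, 3.14, 3.14].

INTERFACE

Orientations are given as a unit quaternion [x, y, z, w].
In Python, from plant import * gives the robot as it stands.
- The arm moves only by the tool move_arm, never from a script. Its argument "motion" is a list that holds one entry, the list of rows, each a list of 7 numbers: the turn, a rotation vector about the tool's x, y, z in degrees, then the shift along the tool's x, y, z in cm, then the closure in counts, from 0 (fully open) to 255 (shut). A call has 1 to 8 rows; each row shifts and turns the commanded pose from where the row before left it, along the tool's axes as they then stand; what a row does not reach is not made up. A row lasts 1/8 s, in which the tool goes at most 62.5 mm and 10.7 degrees, less where a joint would pass 70% of its speed; a pose out of reach is approached as far as the arm can. A call is refused whole if a number of a shift passes 6.25 or a number of a turn 10.7, either way. A call with a gripper value outside its range is refused whole. The fingers move at their own pace and stop on an object; "squeeze" is the grip in N (left out, the last holds). Time passes only in rows, so rows that do not move let the fingers close. It gives the time, the measured TCP pose, the force, the opening and the grip force at its end, in the units of the state.
- state(): the state, without advancing time (a new reading comes with each control period).
- capture(name): name is "side" or "top"; returns a dict with "img" (384x512x3 uint8, red, green, blue), "depth" (384x512 float32, m along the optical axis (not along the pixel's ray), 0 where there is no reading), "fx", "fy", "cx", "cy" (pixels), "pose" (4x4, takes a point from camera to world coordinates). Camera axes: x right, y down, z forward; pixel columns grow to the right and rows downward; lengths in m; the calibration is good to about 2 mm. A picture is of the moment at which its call begins.
- sign_off(): hands the job in; it is judged then, once.
The state is a dict: "clock": time; "joint_pos": joint angles; "qd": joint speeds; "joint_efforts": joint torques, N m; "tcp_pos": TCP position; "eef_rot": TCP orientation; "contact_force": force on the tool from outside, world axes, zero at the start; "moment": the same for the moment, N m; "finger_gap": opening from 0.0 (shut) to 1.0 (fully open); "grip_force": force on a finger pad.
Only numpy, scipy, OpenCV 4.12 (cv2) and the standard library are available. Lean on these libraries where they do the work, as an engineer would, in place of code of your own. Each camera call takes 0.05 s, during which the arm holds its last target. There are 200 camera calls.

## Working session

There is one attempt and no reset: what is moved stays moved. The work goes in short steps, Python scripts to look and compute and a tool call to move; the robot and the scene stay as the last step left them, time stands still between calls to the robot, and variables do not carry over. Pictures are saved under pics/ and viewed, at most 10 in all, crops included, and the job is handed in when it is done.

Besides the shell and the picture viewer there is one more tool, called after "Call:" by a JSON object that holds its "method" and its "body", one argument or row to a line. move_arm: Moves the arm, as the interface text tells. Its arguments: {"type":"object","properties":{"motion":{"type":"array","items":{"type":"array","items":{"type":"array","items":{"type":"number"}}}},"squeeze":{"type":"number"}},"required":["motion"]}

```bash
mkdir -p pics; cat > h.py <<'E'
from plant import *
import numpy as np, cv2
from scipy.spatial.transform import Rotation as R
def snap(n,f):
    c=capture(n); cv2.imwrite(f'pics/{f}.png',c['img'][:,:,::-1]); np.savez(f'pics/{f}.npz',**c); return c
def pt(c,u,v,z=None):
    d=float(c['depth'][int(round(v)),int(round(u))])
    r=np.array([(u-c['cx'])/c['fx'],(v-c['cy'])/c['fy'],1.]); P=np.array(c['pose'])
    if z is None: return P[:3,:3]@(r*d)+P[:3,3]
    w=P[:3,:3]@r; return P[:3,3]+w*(z-P[2,3])/w[2]
E
python3 - <<'E'
from h import *
for n in('top','side'):
    c=snap(n,n+'0'); print(n,c['fx'],c['pose'])
s=state();print(s)
E
```

```text
top 448.063346888453 [[-0.00507652 -0.98819497  0.15311739  0.44638705]
 [-0.99988495  0.00720488  0.01334853 -0.00526367]
 [-0.01429414 -0.153032   -0.98811785  1.1398431 ]
 [ 0.          0.          0.          1.        ]]
side 447.13306489389674 [[-0.99561231 -0.05177065  0.07794821  0.52410702]
 [-0.0935138   0.52055988 -0.84868874  0.81197878]
 [ 0.00336046 -0.85225419 -0.5231171   0.59538322]
 [ 0.          0.          0.          1.        ]]
{'clock': 0.1, 'joint_pos': array([-1.37262638e+00,  3.08912803e-01,  1.63507311e+00,  8.82468772e-06,
        1.19970736e+00, -6.96888407e-02]), 'qd': array([ 6.24347756e-04, -1.50288154e-03, -1.51615832e-03, -8.52894536e-04,
        7.34892084e-05,  5.17469762e-04]), 'joint_efforts': array([-8.20668320e-04, -4.16407478e+01, -2.77645236e+01, -1.55919620e-04,
        3.99717028e-03,  2.49559707e-05]), 'tcp_pos': array([ 0.16525113, -0.60197617,  0.23015852]), 'eef_rot': array([ 9.91044524e-01,  1.33527705e-01, -6.33241623e-05, -1.04840603e-03]), 'contact_force': array([-0.72152682,  0.0598006 ,  0.02247765]), 'moment': array([-0.04884189, -0.00456662, -0.00206991]), 'grip_force': 0.0, 'finger_gap': 0.9960339871925373}
```

View pics/top0.png

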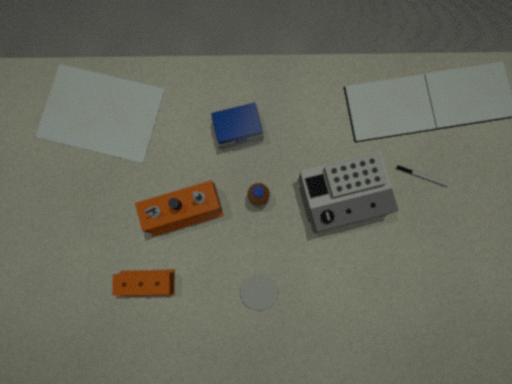

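View pics/side0.png

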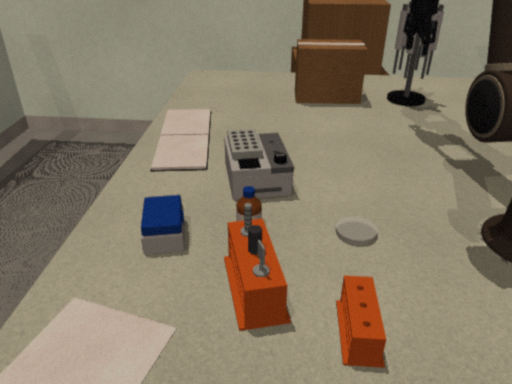

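Top view: the larger orange rack is at (180,207) and holds tools at (153,212), (175,204) and (198,198). The smaller, empty look-alike is at (145,283). The heater is at (348,195), its dial at (327,216), with recesses at (348,211) (next to the dial, so reset) and (373,205) (the other). The stylus candidates are the three rack tools and the loose pen at (420,175). I'll confirm in an enlarged crop.

```bash
python3 - <<'E'
import cv2,numpy as np
a=cv2.imread('pics/top0.png');b=cv2.imread('pics/side0.png')
f=lambda i,x,y,w,h,s:cv2.resize(i[y:y+h,x:x+w],None,fx=s,fy=s,interpolation=cv2.INTER_CUBIC)
A=f(a,130,170,100,75,4);B=f(a,300,170,100,75,4);C=f(b,215,180,100,75,4)
cv2.imwrite('pics/crop1.png',np.clip(np.vstack([np.hstack([A,B]),np.hstack([C,C*0])])*1.6,0,255).astype('uint8'))
E
```

```text
(no output)
```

View pics/crop1.png

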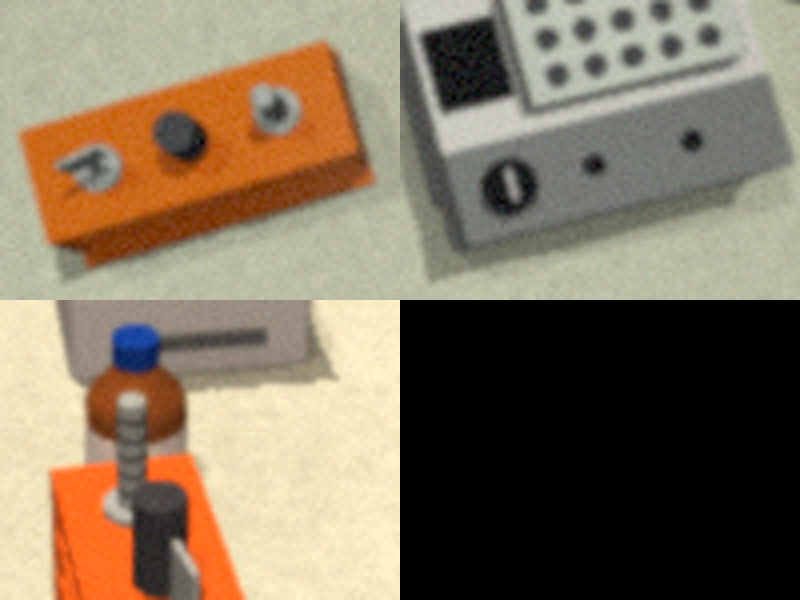

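The crop confirms it. The stylus is the ringed round handle on a collar, in the hole nearest the heater: collar at top (199,197.5), handle top at (195.8,194). The thick tool sits in the middle at (176,204.5) and the flat spatula is at (153,211). The reset recess is at (348.5,211) and the other at (373,205).

```bash
python3 - <<'E'
from h import *
np.set_printoptions(precision=4,suppress=True)
t=dict(np.load('pics/top0.npz'));s=dict(np.load('pics/side0.npz'))
for n,c,u,v,z in [('sty collar',t,199,197.5,.094),('sty top',t,195.75,194,.152),('side sty top',s,247.75,204,.152),('side collar',s,245.5,231.3,.094),('reset',t,348.5,211,.085),('other',t,373,205,.085),('dial',t,327.25,216.75,.103),('thick',t,175.5,202.5,.138),
 ('rk1',t,135.5,203.25,.09),('rk2',t,211.25,180.75,.09),('rk3',t,219.25,211.25,.09),('rk4',t,142,230,.09),('htr stripL',t,417-300+0,0,.085)][:12]:
    print(n,pt(c,u,v,z),pt(c,u,v))
print(state()['joint_pos'], R.from_quat(state()['eef_rot']).as_matrix())
E
```

```text
sty collar [0.595  0.1426 0.094 ] [0.5919 0.1395 0.1163]
sty top [0.5947 0.1418 0.152 ] [0.5946 0.1417 0.1529]
side sty top [0.5962 0.1397 0.152 ] [0.5962 0.1394 0.1518]
side collar [0.6001 0.1446 0.094 ] [0.5994 0.1504 0.0984]
reset [ 0.5616 -0.21    0.085 ] [ 0.5623 -0.2111  0.0793]
other [ 0.5755 -0.2682  0.085 ] [ 0.5766 -0.2705  0.0759]
dial [ 0.5466 -0.1569  0.103 ] [ 0.5465 -0.1568  0.1041]
thick [0.5777 0.1894 0.138 ] [0.5778 0.1895 0.1378]
rk1 [0.5829 0.2938 0.09  ] [0.5827 0.2935 0.0912]
rk2 [0.6357 0.1145 0.09  ] [0.6354 0.1143 0.0916]
rk3 [0.5625 0.0949 0.09  ] [0.5718 0.1029 0.0058]
rk4 [0.5195 0.2762 0.09  ] [0.5194 0.276  0.0909]
[-1.3726  0.3089  1.6351  0.      1.1997 -0.0697] [[ 0.9643  0.2647 -0.0004]
 [ 0.2647 -0.9643  0.0021]
 [ 0.0002 -0.0021 -1.    ]]
```

Call:
{"method": "move_arm", "body": {
  "motion": [
    [[0,0,0,3.8,-3.77,0,0],[0,0,0,3.8,-3.77,0,0],[0,0,0,3.8,-3.77,0,0],[0,0,0,3.8,-3.77,0,0],[0,0,0,3.8,-3.77,0,0],[0,0,0,3.8,-3.77,0,0],[0,0,0,3.8,-3.77,0,0],[0,0,0,3.8,-3.77,0,0]]
  ]
}}

```text
clock: 1.1
tcp_pos: [0.3791, -0.2297, 0.231]
eef_rot: [0.991, 0.133, -0.0, -0.0]
contact_force: [0.9, -1.1, -0.7]
finger_gap: 1.0
grip_force: 0.0
```

Call:
{"method": "move_arm", "body": {
  "motion": [
    [[0,0,0,3.8,-3.77,0,0],[0,0,0,3.8,-3.77,0,0],[0,0,0,3.8,-3.77,0,0],[0,0,0,3.8,-3.77,0,0],[0,0,0,3.8,-3.77,0,0],[0,0,0,3.8,-3.77,0,0],[0,0,0,3.8,-3.77,0,0],[0,0,0,3.8,-3.77,0,0]]
  ]
}}

```text
clock: 2.1
tcp_pos: [0.5924, 0.1414, 0.2307]
eef_rot: [0.991, 0.134, -0.0, 0.0]
contact_force: [1.0, -0.4, -0.4]
finger_gap: 1.002
grip_force: 0.0
```

Call:
{"method": "move_arm", "body": {
  "motion": [
    [[0,0,-10.5,0,0,0,0],[0,0,-10.5,0,0,0,0],[0,0,-10.5,0,0,0,0],[0,0,-10.5,0,0,0,0],[0,0,-10.5,0,0,0,0],[0,0,-10.5,0,0,0,0],[0,0,-10.5,0,0,0,0],[0,0,-10.5,0,0,0,0]]
  ]
}}

```text
clock: 3.1
tcp_pos: [0.5915, 0.1398, 0.2305]
eef_rot: [0.645, 0.764, -0.001, -0.0]
contact_force: [-0.8, 0.2, 0.2]
finger_gap: 0.997
grip_force: 0.0
```

Call:
{"method": "move_arm", "body": {
  "motion": [
    [[0,0,-7,0,0,0,0],[0,0,0,0,0,0,0]]
  ]
}}

```text
clock: 3.35
tcp_pos: [0.5917, 0.1398, 0.2307]
eef_rot: [0.6, 0.8, -0.0, -0.0]
contact_force: [-0.1, 0.8, 0.4]
finger_gap: 0.998
grip_force: 0.0
```

Call:
{"method": "move_arm", "body": {
  "motion": [
    [[0,0,0,0,0.34,1.5,0],[0,0,0,0,0,1.5,0],[0,0,0,0,0,1.5,0],[0,0,0,0,0,1.5,0],[0,0,0,0,0,1.0,0],[0,0,0,0,0,1.0,0],[0,0,0,0,0,0,0]]
  ]
}}

```text
clock: 4.22
tcp_pos: [0.5947, 0.1407, 0.1502]
eef_rot: [0.599, 0.8, -0.001, -0.001]
contact_force: [-0.5, 0.4, 0.3]
finger_gap: 1.001
grip_force: 0.0
```

```bash
python3 - <<'E'
from h import *
c=snap('side','side1'); i=c['img'][130:280,180:330,::-1]
cv2.imwrite('pics/s1.png',np.clip(cv2.resize(i,None,fx=4,fy=4,interpolation=cv2.INTER_CUBIC)*1.3,0,255))
E
```

```text
[ WARN:0@0.421] global loadsave.cpp:1063 imwrite_ Unsupported depth image for selected encoder is fallbacked to CV_8U.
```

View pics/s1.png

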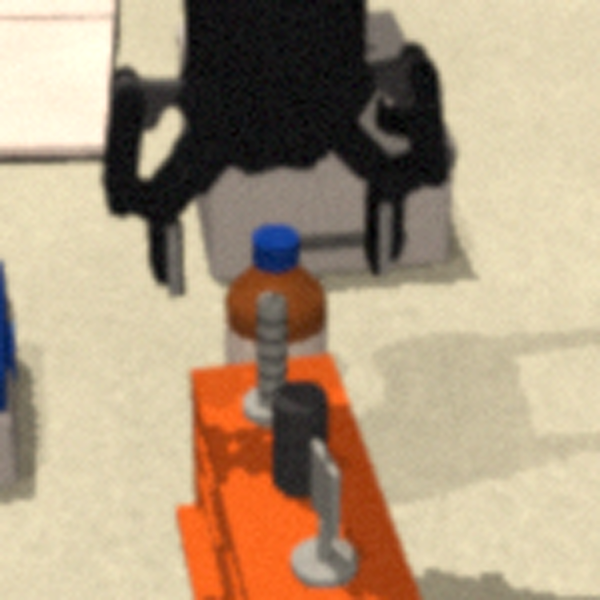

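The gripper straddles the stylus: pads at x 177 and 375 in the crop, handle at x 270. It is centred well enough, so I'll descend and close.

Call:
{"method": "move_arm", "body": {
  "motion": [
    [[0,0,0,0,0,1.1,0],[0,0,0,0,0,1.1,0],[0,0,0,0,0,1.1,0],[0,0,0,0,0,1.0,0],[0,0,0,0,0,0,120],[0,0,0,0,0,0,160],[0,0,0,0,0,0,190],[0,0,0,0,0,0,220]]
  ],
  "squeeze": 60
}}

```text
clock: 5.28
tcp_pos: [0.5958, 0.1409, 0.1089]
eef_rot: [0.599, 0.8, 0.0, 0.0]
contact_force: [-0.3, 0.0, -0.5]
finger_gap: 0.149
grip_force: 33.6
```

Call:
{"method": "move_arm", "body": {
  "motion": [
    [[0,0,0,0,0,0,255],[0,0,0,0,0,0,255],[0,0,0,0,0,0,255],[0,0,0,0,0,0,255]]
  ]
}}

```text
clock: 5.78
tcp_pos: [0.5958, 0.1409, 0.1088]
eef_rot: [0.599, 0.8, 0.0, 0.0]
contact_force: [-0.0, -0.5, 2.9]
finger_gap: 0.15
grip_force: 58.4
```

Call:
{"method": "move_arm", "body": {
  "motion": [
    [[0,0,0,0,0,-1,255],[0,0,0,0,0,-1.5,255],[0,0,0,0,0,-2,255],[0,0,0,0,0,-2,255],[0,0,0,0,0,-2,255],[0,0,0,0,0,-2,255],[0,0,0,0,0,-2,255],[0,0,0,0,0,0,255]]
  ]
}}

```text
clock: 6.78
tcp_pos: [0.5969, 0.1411, 0.2361]
eef_rot: [0.599, 0.8, 0.002, 0.002]
contact_force: [0.1, -0.3, -0.3]
finger_gap: 0.146
grip_force: 58.4
```

```bash
python3 - <<'E'
from h import *
s=state();print(s['tcp_pos'],s['grip_force'],s['contact_force'])
M=R.from_quat(s['eef_rot']).as_matrix()
print('tool delta cm to reset, above',M.T@(np.array([.5618,-.2105,.24])-s['tcp_pos'])*100)
c=snap('side','side2'); i=c['img'][90:290,180:330,::-1]
cv2.imwrite('pics/s2.png',np.clip(cv2.resize(i,None,fx=3,fy=3,interpolation=cv2.INTER_CUBIC)*1.3,0,255).astype('uint8'))
E
```

```text
[0.59694985 0.14109499 0.23610149] 58.391010761260986 [ 0.14969769 -0.26365821 -0.33695457]
tool delta cm to reset, above [-32.74885576 -13.26725536  -0.43575395]
```

View pics/s2.png

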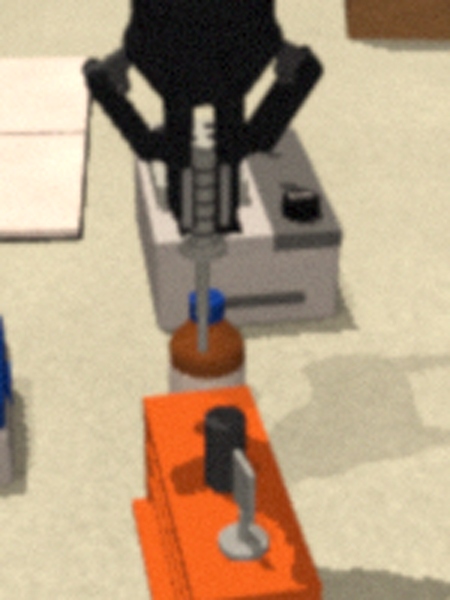

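The stylus is held upright and out of the rack: tip at (204,352) and collar at (204,245) in the crop. The other tools are undisturbed. Next I'll carry it over the reset recess.

Call:
{"method": "move_arm", "body": {
  "motion": [
    [[0,0,0,-2.7,-1.1,0,255],[0,0,0,-4.4,-1.8,0,255],[0,0,0,-4.4,-1.8,0,255],[0,0,0,-4.4,-1.8,0,255],[0,0,0,-4.4,-1.8,0,255],[0,0,0,-4.4,-1.8,0,255],[0,0,0,-4.4,-1.8,0,255],[0,0,0,-3.65,-1.37,0,255]]
  ]
}}

```text
clock: 7.82
tcp_pos: [0.5589, -0.2123, 0.2317]
eef_rot: [0.6, 0.8, -0.0, -0.001]
contact_force: [0.7, 0.7, -1.0]
finger_gap: 0.146
grip_force: 58.4
```

Call:
{"method": "move_arm", "body": {
  "motion": [
    [[0,0,0,0,0,1.0,255],[0,0,0,0,0,1.5,255],[0,0,0,0,0,1.2,255],[0,0,0,0,0,0,255],[0,0,0,0,0,0,255]]
  ]
}}

```text
clock: 8.45
tcp_pos: [0.5605, -0.2101, 0.1963]
eef_rot: [0.599, 0.801, 0.0, 0.0]
contact_force: [-0.0, 0.8, -0.2]
finger_gap: 0.144
grip_force: 58.4
```

```bash
python3 - <<'E'
from h import *
s=state();print(s['tcp_pos'],s['eef_rot'],s['contact_force'])
c=snap('side','side3'); tip=s['tcp_pos']+R.from_quat(s['eef_rot']).apply([0,0,.0888])
def proj(p):
    P=np.array(c['pose']); q=P[:3,:3].T@(p-P[:3,3]); return c['fx']*q[0]/q[2]+c['cx'],c['fy']*q[1]/q[2]+c['cy']
print('tip',tip,proj(tip),'reset',proj(np.array([.5618,-.2105,.085])))
i=c['img'][100:200,210:310,::-1]
cv2.imwrite('pics/s3.png',np.clip(cv2.resize(i,None,fx=6,fy=6,interpolation=cv2.INTER_CUBIC)*1.3,0,255).astype('uint8'))
E
```

```text
[ 0.56046369 -0.21013646  0.19630369] [5.98939971e-01 8.00793924e-01 3.25862383e-05 3.96288922e-05] [-0.00947352  0.79079926 -0.22000488]
tip [ 0.5604728  -0.21013604  0.10750369] (np.float64(276.4298222436345), np.float64(143.67552335425358)) reset (np.float64(275.6485048392648), np.float64(151.61439271327743))
```

View pics/s3.png

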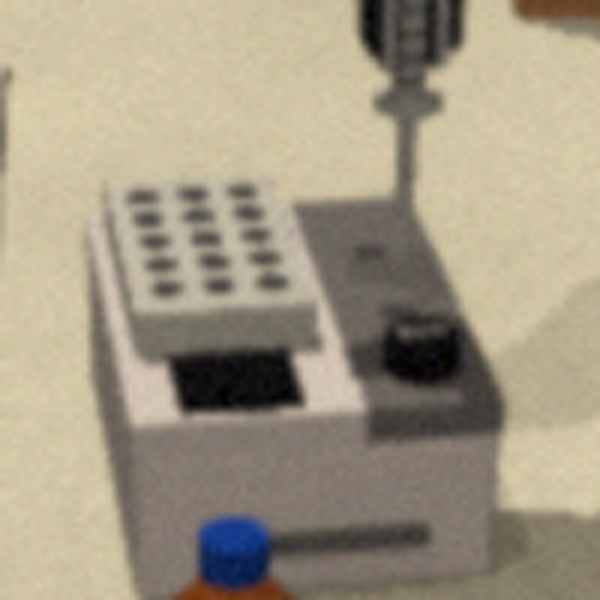

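Side view: the dial is at crop (420,345), the other recess at (370,252), and the reset recess is just behind the dial at about (400,310). The stylus shank comes down at x 405, and the tip is grey on grey. I'll cross-check with contrast enhancement.

```bash
python3 - <<'E'
from h import *
c=dict(np.load('pics/side3.npz'))
np.set_printoptions(precision=4,suppress=True)
print('other side',pt(c,210+370/6,100+252/6,.085),'dial top',pt(c,210+421/6,100+328/6,.103))
def proj(p):
    P=np.array(c['pose']); q=P[:3,:3].T@(np.array(p)-P[:3,3]); return c['fx']*q[0]/q[2]+c['cx'],c['fy']*q[1]/q[2]+c['cy']
print('collar exp',proj([.5605,-.2101,.1795]),'shank end exp',proj([.5605,-.2101,.1325]))
i=c['img'][110:170,245:305,::-1].astype(float)
i=cv2.GaussianBlur(i,(0,0),.6)
cv2.imwrite('pics/s4.png',np.clip((cv2.resize(i,None,fx=10,fy=10,interpolation=cv2.INTER_CUBIC)-40)*2.5,0,255).astype('uint8'))
E
```

```text
other side [ 0.5752 -0.2663  0.085 ] dial top [ 0.5487 -0.1591  0.103 ]
collar exp (np.float64(277.31147345483777), np.float64(116.83541548400981)) shank end exp (np.float64(276.72154821980655), np.float64(134.56666844237066))
```

View pics/s4.png

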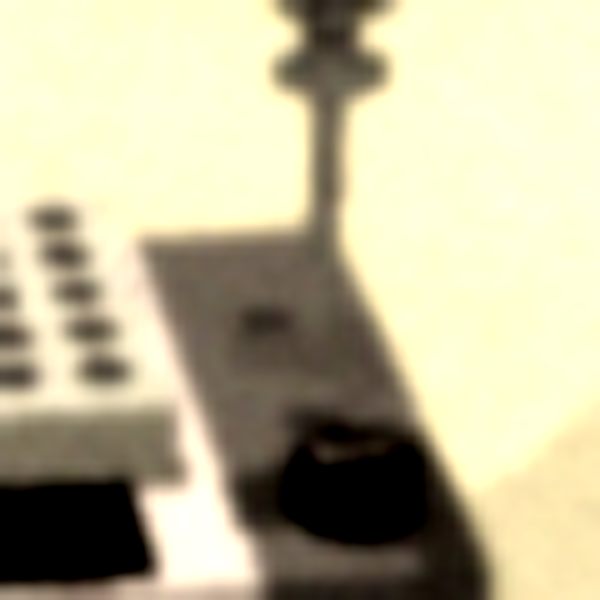

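Call:
{"method": "move_arm", "body": {
  "motion": [
    [[0,0,0,0,0.13,0.6,255],[0,0,0,0,0,0.6,255],[0,0,0,0,0,0.6,255],[0,0,0,0,0,0.3,255],[0,0,0,0,0,0.3,255],[0,0,0,0,0,0.2,255],[0,0,0,0,0,0,255]]
  ]
}}

```text
clock: 9.38
tcp_pos: [0.5613, -0.2104, 0.1701]
eef_rot: [0.599, 0.8, -0.0, -0.0]
contact_force: [-0.2, -0.8, 0.5]
finger_gap: 0.148
grip_force: 58.4
```

```bash
python3 - <<'E'
from h import *
s=state();print(s['tcp_pos'],s['tcp_pos'][2]-.0888,s['contact_force'],s['moment'])
E
```

```text
[ 0.56131813 -0.2104313   0.17012729] 0.08132729083272881 [-0.16791464 -0.77246465  0.48297372] [ 0.07225618 -0.00670874 -0.04228621]
```

The tip is about 4 mm below the mouth with no contact force, so it's inside the recess. Now to press.

Call:
{"method": "move_arm", "body": {
  "motion": [
    [[0,0,0,0,0,0.2,255],[0,0,0,0,0,0.2,255],[0,0,0,0,0,0.15,255],[0,0,0,0,0,0,255]]
  ]
}}

```text
clock: 9.88
tcp_pos: [0.5617, -0.2106, 0.1652]
eef_rot: [0.599, 0.8, 0.0, 0.0]
contact_force: [-0.9, 0.7, 2.0]
finger_gap: 0.146
grip_force: 58.5
```

Call:
{"method": "move_arm", "body": {
  "motion": [
    [[0,0,0,0,0,0.1,255],[0,0,0,0,0,0,255]]
  ]
}}

```text
clock: 10.12
tcp_pos: [0.5616, -0.2106, 0.1641]
eef_rot: [0.599, 0.8, 0.0, 0.0]
contact_force: [0.5, -1.0, 2.7]
finger_gap: 0.149
grip_force: 58.5
```

Call:
{"method": "move_arm", "body": {
  "motion": [
    [[0,0,0,0,0,0.1,255],[0,0,0,0,0,0,255]]
  ]
}}

```text
clock: 10.38
tcp_pos: [0.5616, -0.2106, 0.163]
eef_rot: [0.599, 0.8, 0.0, 0.0]
contact_force: [-0.1, -0.2, 4.1]
finger_gap: 0.143
grip_force: 58.5
```

Force is climbing with the spring. I'll go on to the bottom stop.

Call:
{"method": "move_arm", "body": {
  "motion": [
    [[0,0,0,0,0,0.1,255],[0,0,0,0,0,0,255]]
  ]
}}

```text
clock: 10.62
tcp_pos: [0.5618, -0.2106, 0.1625]
eef_rot: [0.599, 0.8, 0.0, 0.0]
contact_force: [-1.2, -0.0, 6.6]
finger_gap: 0.146
grip_force: 59.0
```

Call:
{"method": "move_arm", "body": {
  "motion": [
    [[0,0,0,0,0,0.05,255],[0,0,0,0,0,0,255]]
  ]
}}

```text
clock: 10.88
tcp_pos: [0.5618, -0.2107, 0.1625]
eef_rot: [0.599, 0.8, 0.0, 0.001]
contact_force: [-0.3, -0.2, 8.0]
finger_gap: 0.146
grip_force: 59.0
```

It has bottomed: 8 N and the TCP has stopped moving. Hold for about a second in total, then retract.

Call:
{"method": "move_arm", "body": {
  "motion": [
    [[0,0,0,0,0,0.05,255],[0,0,0,0,0,0,255],[0,0,0,0,0,0,255],[0,0,0,0,0,0,255],[0,0,0,0,0,0,255],[0,0,0,0,0,0,255],[0,0,0,0,0,0,255]]
  ]
}}

```text
clock: 11.75
tcp_pos: [0.5619, -0.2108, 0.1624]
eef_rot: [0.599, 0.8, 0.0, 0.001]
contact_force: [-1.6, -0.5, 9.0]
finger_gap: 0.143
grip_force: 59.2
```

Call:
{"method": "move_arm", "body": {
  "motion": [
    [[0,0,0,0,0,-0.5,255],[0,0,0,0,0,-1,255],[0,0,0,0,0,-1,255],[0,0,0,0,0,-1,255],[0,0,0,0,0,-2,255],[0,0,0,0,0,-2,255],[0,0,0,0,0,0,255]]
  ]
}}

```text
clock: 12.62
tcp_pos: [0.5633, -0.2113, 0.2392]
eef_rot: [0.599, 0.8, 0.001, 0.003]
contact_force: [-0.5, 0.0, -0.6]
finger_gap: 0.149
grip_force: 58.4
```

```bash
python3 - <<'E'
from h import *
s=state();print(s['tcp_pos'],s['eef_rot'],s['contact_force'])
M=R.from_quat(s['eef_rot']).as_matrix()
print(M.T@(np.array([.5958,.1409,.238])-s['tcp_pos'])*100)
E
```

```text
[ 0.56328321 -0.2112965   0.23923618] [5.99406247e-01 8.00438999e-01 6.59818473e-04 3.02078960e-03] [-0.47132069  0.02262492 -0.5597138 ]
[32.88153818 13.03127777  0.05157206]
```

Call:
{"method": "move_arm", "body": {
  "motion": [
    [[0,0,0,2.7,1.1,0,255],[0,0,0,4.4,1.75,0,255],[0,0,0,4.4,1.75,0,255],[0,0,0,4.4,1.75,0,255],[0,0,0,4.4,1.75,0,255],[0,0,0,4.4,1.75,0,255],[0,0,0,4.4,1.75,0,255],[0,0,0,3.75,1.4,0,255]]
  ]
}}

```text
clock: 13.62
tcp_pos: [0.5933, 0.1432, 0.2353]
eef_rot: [0.599, 0.801, -0.0, -0.0]
contact_force: [-0.2, 0.8, -1.8]
finger_gap: 0.143
grip_force: 58.4
```

Call:
{"method": "move_arm", "body": {
  "motion": [
    [[0,0,0,0,0,1,255],[0,0,0,0,0,1.5,255],[0,0,0,0,0,1.0,255],[0,0,0,0,0,0,255],[0,0,0,0,0,0,255]]
  ]
}}

```text
clock: 14.25
tcp_pos: [0.594, 0.1406, 0.2009]
eef_rot: [0.6, 0.8, 0.0, 0.0]
contact_force: [-0.4, 0.7, -0.3]
finger_gap: 0.148
grip_force: 58.5
```

```bash
python3 - <<'E'
from h import *
s=state();print(s['tcp_pos'],s['eef_rot'],s['contact_force'])
M=R.from_quat(s['eef_rot']).as_matrix()
print(M.T@(np.array([.5955,.1407,.1095])-s['tcp_pos'])*100)
c=snap('side','side5'); i=c['img'][150:300,200:310,::-1]
cv2.imwrite('pics/s5.png',np.clip(cv2.resize(i,None,fx=4,fy=4,interpolation=cv2.INTER_CUBIC)*1.3,0,255).astype('uint8'))
E
```

```text
[0.59397828 0.14064415 0.200889  ] [5.99875720e-01 8.00093185e-01 8.22384862e-05 9.65396170e-05] [-0.3912834   0.66081773 -0.33168368]
[-0.03678248  0.14537611  9.13893865]
```

View pics/s5.png

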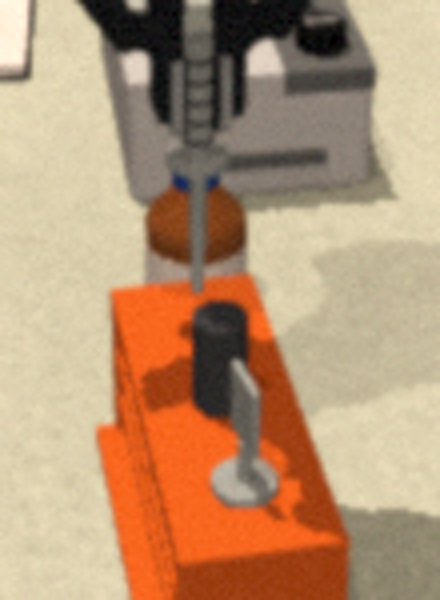

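The stylus tip at (197,290) is lined up over the far hole, behind the thick tool. I'll lower it gently.

Call:
{"method": "move_arm", "body": {
  "motion": [
    [[0,0,0,0,0.1,0.8,255],[0,0,0,0,0,0.7,255],[0,0,0,0,0,0.7,255],[0,0,0,0,0,0.7,255],[0,0,0,0,0,0.7,255],[0,0,0,0,0,0.4,255],[0,0,0,0,0,0,255]]
  ]
}}

```text
clock: 15.18
tcp_pos: [0.5944, 0.1416, 0.1603]
eef_rot: [0.599, 0.8, -0.0, -0.0]
contact_force: [0.6, -0.1, 0.1]
finger_gap: 0.151
grip_force: 58.5
```

Call:
{"method": "move_arm", "body": {
  "motion": [
    [[0,0,0,0,0,0.8,255],[0,0,0,0,0,0.8,255],[0,0,0,0,0,0.8,255],[0,0,0,0,0,0.8,255],[0,0,0,0,0,0.8,255],[0,0,0,0,0,0.6,255],[0,0,0,0,0,0.3,255],[0,0,0,0,0,0,255]]
  ]
}}

```text
clock: 16.18
tcp_pos: [0.5945, 0.1416, 0.1115]
eef_rot: [0.599, 0.8, -0.0, -0.0]
contact_force: [0.5, -0.8, -2.1]
finger_gap: 0.143
grip_force: 58.5
```

Call:
{"method": "move_arm", "body": {
  "motion": [
    [[0,0,0,0,0,0.15,255],[0,0,0,0,0,0,255]]
  ]
}}

```text
clock: 16.42
tcp_pos: [0.5948, 0.1417, 0.1105]
eef_rot: [0.599, 0.8, 0.0, 0.0]
contact_force: [-0.3, 0.2, -0.9]
finger_gap: 0.146
grip_force: 58.5
```

Call:
{"method": "move_arm", "body": {
  "motion": [
    [[0,0,0,0,0,0.1,255],[0,0,0,0,0,0.05,255],[0,0,0,0,0,0,255]]
  ]
}}

```text
clock: 16.8
tcp_pos: [0.5947, 0.1416, 0.1088]
eef_rot: [0.599, 0.8, 0.0, 0.0]
contact_force: [-0.2, -0.0, -0.5]
finger_gap: 0.146
grip_force: 58.5
```

Call:
{"method": "move_arm", "body": {
  "motion": [
    [[0,0,0,0,0,0,200],[0,0,0,0,0,0,170],[0,0,0,0,0,0,120],[0,0,0,0,0,0,60],[0,0,0,0,0,0,0],[0,0,0,0,0,0,0],[0,0,0,0,0,0,0],[0,0,0,0,0,0,0]]
  ]
}}

```text
clock: 17.8
tcp_pos: [0.5946, 0.1417, 0.1088]
eef_rot: [0.599, 0.8, -0.0, -0.0]
contact_force: [-0.4, -0.2, 0.8]
finger_gap: 1.001
grip_force: 0.0
```

Call:
{"method": "move_arm", "body": {
  "motion": [
    [[0,0,0,0,0,-1,0],[0,0,0,0,0,-1,0],[0,0,0,0,0,-2,0],[0,0,0,0,0,-2,0],[0,0,0,0,0,-3,0],[0,0,0,0,0,-3,0],[0,0,0,0,0,-3,0],[0,0,0,0,0,0,0]]
  ]
}}

```text
clock: 18.8
tcp_pos: [0.5972, 0.1421, 0.2639]
eef_rot: [0.599, 0.8, 0.003, 0.003]
contact_force: [0.3, 0.4, -0.4]
finger_gap: 1.003
grip_force: 0.0
```

```bash
python3 - <<'E'
from h import *
c=snap('side','side6'); i=c['img'][150:300,200:310,::-1]
cv2.imwrite('pics/s6.png',np.clip(cv2.resize(i,None,fx=4,fy=4,interpolation=cv2.INTER_CUBIC)*1.3,0,255).astype('uint8'))
E
```

```text
(no output)
```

View pics/s6.png

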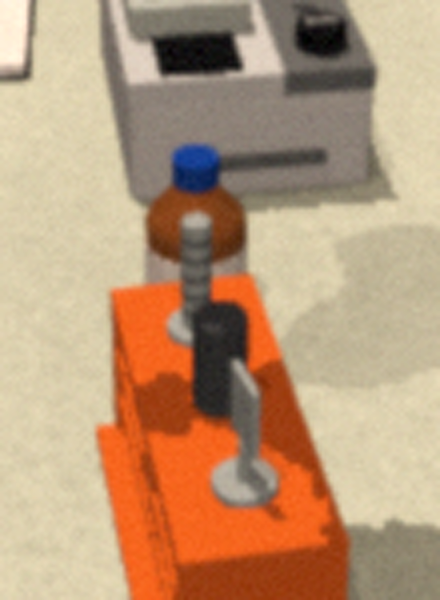

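The stylus hangs upright in its hole with the collar on the plate (handle top at (196,220), collar at (187,327)). The other tools and the bottle haven't moved, and the gripper is clear.

```bash
python3 -c "
from plant import *
print(sign_off())"
```

```text
the job is handed in; nothing more can be done
None
```

I pushed the reset button to its stop with the stylus tip, held it there for about a second, hung the stylus back in its original rack hole and handed the job in at about 19 s; the other button and the other things were left alone.

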